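Let the bench winch out by one notch

TASK

Let the hand winch out by exactly one notch: with a fingertip, lift the pawl off the ratchet wheel and tip it right over until it stays back by itself, then push the wheel backward by one notch, its top turning towards the pawl, and last tip the pawl back down so that it drops fully home in the next notch. Only push, and lightly: do not pinch or force the winch, and leave the loose things on the bench where they are.

Things in the scene. Friction and masses are not known exactly. Their poses are not given: they have to be found in the camera images.
- winch: dark red hand winch bolted to the bench; drum and frame behind the ratchet wheel. Origin at bench level below the wheel's middle; x along the axle towards the wheel's open side with the push pins (roughly away from the robot), y from the wheel sideways to the pawl (roughly robot's left). Foot plate x -130 to 35, y -90 to 170 mm, 10 thick; frame only at x < -12 mm, up to 160 mm high
- wheel (a joint): turn of the ratchet wheel (rad), growing backward (top moves to winch +y, towards the pawl; blocked while the pawl is down). One notch is 0.628. Starts at -0.12 to 0. With the pawl home in the next notch it reads 0.40 to 0.66; beyond 0.65 with the pawl up is a notch too far. Stiff friction, 4 to 5 N at a push pin; stays where left
- pawl (a joint): tilt of the steel pawl (rad): 0 = down, fully home in a notch; grows as it is lifted off the wheel, to a stop at 1.26. Swings freely under its own weight (less than 2 N at its bar): let go below about 0.6 it falls back onto the wheel, above about 0.85 it falls to the stop and stays there
- axle (a point): point on the wheel's axis, 105 mm above the bench, 55 mm in front of the wheel's middle plane. The wheel turns in winch y-z: 16 mm thick, 172 mm across the tips of its 10 teeth, so 191 mm high
- push_pin (a point): mid-length of the steel push pin that starts just short of the wheel's top. Five such pins, 12 mm thick, stick out in front of the wheel (winch x 8 to 82 mm), parallel to the axle, 56 mm from it, 72 degrees apart; this point is at winch x 55 mm. At joint 0 this pin is 26 degrees from straight up, on the -y side. Pushed to +y it turns the wheel backward; a notch on it is 10 degrees past the top
- pawl_hinge (a point): point on the pawl's hinge axis (parallel to winch x), at winch x 55, y 123 mm, 139 mm above the bench
- pawl_bar (a point): point (winch x 55 mm) on the pawl's finger bar, a steel rod 10 mm thick parallel to winch x (x -7 to 82 mm), 100 mm from the hinge axis, free in front of the wheel (x > 10). Pawl down: 115 degrees up from winch +y as seen from the hinge, 229 mm above the bench. Push it to +y over the hinge to lift the pawl; at the stop it is 43 degrees above +y, 207 mm high. Push it to -y to drop the pawl
- castor_a: loose rusty brown castor roller, lying flat, 64 mm across, 28 mm high; origin under its centre
- castor_b: loose black rubber roller, lying flat, 56 mm across, 24 mm high; origin under its centre
- socket: loose steel wrench socket standing upright, 28 mm across, 40 mm high; origin under its centre
- torch: loose black pocket torch standing upright, 46 mm across, 140 mm high; origin under its centre
- spanner: loose steel open-ended spanner lying flat, 170 mm long along its x; origin at its middle
- screwdriver: loose screwdriver with a black handle lying flat, 190 mm long along its x; origin at its middle
- tin: loose plain steel tin standing upright, 66 mm across, 90 mm high; origin under its centre

How it is judged:
By the outcome, as a careful person would: the job done as asked, in the order asked, and still so for the second after the job is handed in, with the robot touching nothing.
It also fails if it takes over 51 s, if anything falls off the work surface, if the arm or the gripper's body presses on something with over 40 N, if the wrist force passes 120 N, or if a joint passes its speed limit or range.

ROBOT

A 6-joint arm with a two-finger parallel gripper is mounted at the origin on the work surface. World frame = base frame: x ahead of the robot, y to its left, z up, the work surface at z = 0. Lengths are in mm, angles in rad, forces in N, time in s.
With the tool pointing down it reaches from about 275 to 825 mm from the base axis. Payload 4.9 kg.
Tool frame: the origin (TCP) lies at the very end of the fingers, on their centre line; the grasp point (between the pads) lies 19 mm behind it; z points along the fingers, y is the direction in which the jaws open and shut (so a half turn about z gives the same grasp; the last joint's range is limited). The gripper opens to 85 mm and grips with 20 to 120 N. Pads are 22 mm wide; open, the fingers measure 114 mm over their backs; the gripper's body (76 mm by 85 mm) begins 54 mm behind the grasp point. The pads swing forward as they close: fully open they stand 13 mm farther back than shut.
Start: joints at [-1.285, 0.326, -0.193, 1.052, 0, 1.437], TCP at [224.181, -502.256, 231.281] pointing down, gripper open.
Joint ranges: [-2.65, 2.65], [-0.97, 1.79], [-1.3, 1.35], [-1.93, 2.1], [-1.47, 1.37], [-3.14, 3.14]. Speed limits (rad/s): [2.57, 2.57, 3.14, 3.14, 3.14, 3.14].

INTERFACE

Orientations are given as [roll, pitch, yaw] about the fixed x, y, z axes, in that order (R = Rz(yaw) Ry(pitch) Rx(roll)).
In Python, from bench import bot, solve_ik, imaging gives the robot as it stands. Calls block until the motion is done:
- bot.move_ptp(position, orientation): joint-space move of the TCP to a pose.
- bot.movel(position, rot=None, max_speed=150, threshold=None): straight line of the TCP; rot=None keeps the orientation; max_speed is the mean speed in mm/s. With threshold (N) it stops when the force on the tool has changed by that much, and returns True; else False.
- bot.move_j(angles): joint-space move.
- bot.grip(opening, effort=None): opening from 0.0 (shut) to 1.0 (fully open); effort is the grip in N (None keeps the last); returns when the fingers have stopped.
- bot.dwell(seconds).
- solve_ik(position, orientation): joint angles nearest the present ones, or None.
- bot.get_state(): the state.
- imaging.capture(name): name is "scene" or "side" or "wrist"; returns the picture (480x640x3 uint8, blue, green, red); there is no depth.
- imaging.camera_model(name): a dict with "K" (3x3 intrinsics, pixels), "k1" (the pictures are not rectified: a ray, as slopes to the right and down, at radius r is drawn at 1 + k1 r^2 times it, then the intrinsics apply), "position" and "rotation" of the camera in the world. Camera axes: x right, y up, looking along -z (the intrinsics and any distortion apply to the point x, -y, -z); pixel columns grow to the right and rows downward; lengths in mm; the calibration is good to about 2 mm. A picture is of the moment at which its call begins: read the wrist's pose just before it. camera_model takes no time and is no camera call; for the wrist camera it gives the pose at the moment of the call.
A pose or a line that the arm cannot do raises bot.IKError and nothing moves.
- bot.sign_off(): hands the job in, once; it reports no verdict.
The state is a dict: "t": time; "qpos": joint angles; "joint_velocities": joint speeds; "effort": joint torques, N m; "tcp_pos": TCP position; "orientation": TCP orientation; "contact_force": force on the tool from outside, world axes, zero at the start; "wrist_torque": the same for the moment, N m; "opening": opening from 0.0 (shut) to 1.0 (fully open).
Only numpy, scipy, OpenCV 4.12 (cv2) and the standard library are available. Lean on these libraries where they do the work, as an engineer would, in place of code of your own. Each camera call takes 0.05 s, during which the arm holds its last target.

## Working session

There is one attempt and no reset: what is moved stays moved. The work goes in short steps, each a Python script; the robot and the scene stay as the last script left them, time stands still between calls to the robot, and variables do not carry over. Pictures are saved under pics/ and viewed, and the job is handed in when it is done.

```bash
ls; mkdir -p pics
python3 - <<'E'
from bench import bot, imaging
import cv2
s=bot.get_state();print(s)
for n in("scene","side","wrist"):
    m=imaging.camera_model(n);print(n,m)
    cv2.imwrite(f"pics/{n}0.png",imaging.capture(n))
E
```

```text
pics
{'t': 0.0, 'qpos': array([-1.28522074e+00,  3.26937051e-01, -1.93593239e-01,  1.05201029e+00,
        9.48703556e-06,  1.43659869e+00]), 'joint_velocities': array([ 7.82291327e-05,  1.26286570e-03, -1.91201861e-03, -1.49018126e-03,
        6.98249436e-04,  3.21752921e-04]), 'effort': array([ 6.44835691e-04, -4.43396866e+01,  2.62439042e+01,  1.53468736e-02,
       -1.06936086e-04,  2.75600300e-06]), 'tcp_pos': array([ 224.00087279, -501.67191848,  230.50201371]), 'orientation': array([-3.13986535e+00, -2.42774893e-04,  4.19773006e-01]), 'contact_force': array([ 0.11099563, -0.79448915, -0.63720938]), 'wrist_torque': array([ 0.01520048, -0.0009657 , -0.02369557]), 'opening': 1.0051353613275453}
scene {'K': array([[514.40321652,   0.        , 309.77834322],
       [  0.        , 514.40321652, 235.99112702],
       [  0.        ,   0.        ,   1.        ]]), 'k1': -0.05903096560174671, 'position': array([1217.39319492,  119.59631773, 1186.73783469]), 'rotation': array([ 0.58366053, -0.01328448,  1.76501141])}
side {'K': array([[540.62239541,   0.        , 316.6397532 ],
       [  0.        , 540.62239541, 232.20624468],
       [  0.        ,   0.        ,   1.        ]]), 'k1': -0.013447693214817216, 'position': array([-126.93109452, -810.21739537, 1293.60230306]), 'rotation': array([ 0.74855646, -0.01407399, -0.66441595])}
wrist {'K': array([[398.11355283,   0.        , 320.05706664],
       [  0.        , 398.11355283, 244.90147993],
       [  0.        ,   0.        ,   1.        ]]), 'k1': -0.07422816600220151, 'position': array([ 299.04161048, -468.60947976,  373.03357672]), 'rotation': array([-0.32523772,  0.00198712, -1.15285154])}
```

View pics/scene0.png

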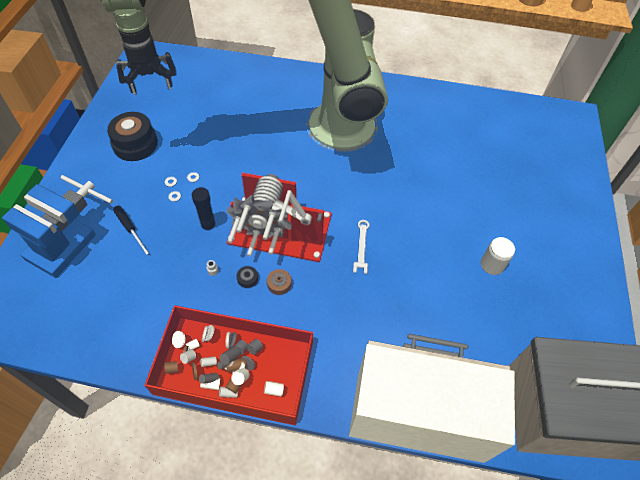

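View pics/side0.png

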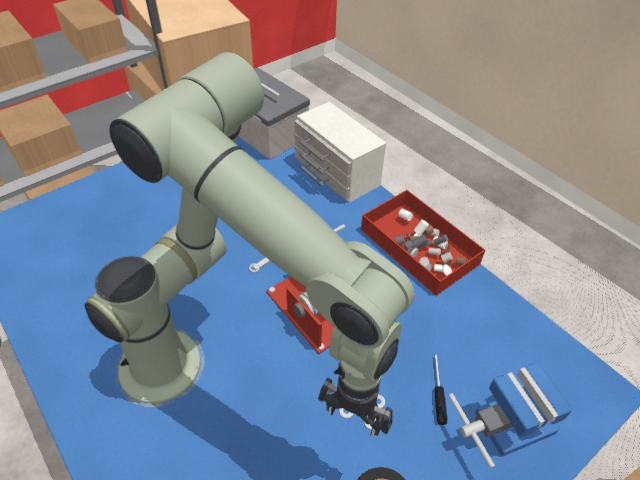

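View pics/wrist0.png

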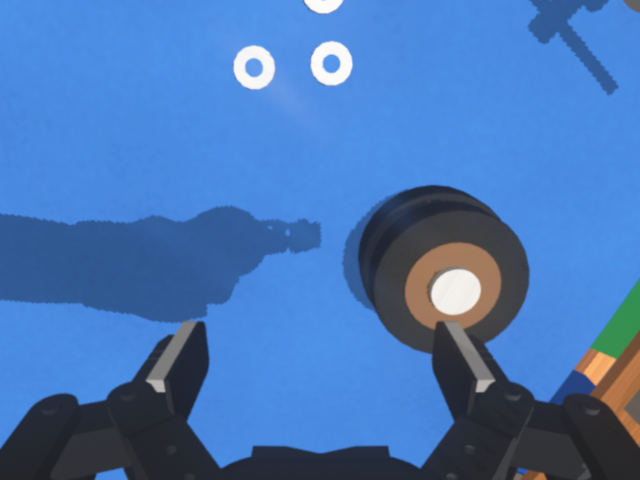

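The scene view shows the winch around (275,220), its pins and pawl bar pointing toward the camera. The torch is at (203,208), the castors at (247,276) and (279,281), and the socket at (212,267). In the side view the arm hides the winch, and the wrist view shows only bench. I'll zoom in on the scene.

```bash
python3 - <<'E'
import cv2
im=cv2.imread("pics/scene0.png")
cv2.imwrite("pics/crop0.png",cv2.resize(im[155:305,180:380],None,fx=4,fy=4,interpolation=cv2.INTER_CUBIC))
E
cat > h.py <<'E'
import numpy as np,cv2
from scipy.spatial.transform import Rotation as R
from bench import bot, solve_ik, imaging
F=np.diag([1,-1,-1.])
def rays(n,px,m=None):
    m=m or imaging.camera_model(n); px=np.atleast_2d(np.array(px,float))
    u=cv2.undistortPoints(px[:,None],m["K"],np.array([m["k1"],0,0,0.]))[:,0]
    d=np.c_[u[:,0],-u[:,1],-np.ones(len(u))]@R.from_euler("xyz",m["rotation"]).as_matrix().T
    return np.array(m["position"]),d
def onz(n,px,z,m=None):
    z=np.broadcast_to(z,(len(np.atleast_2d(px)),))
    p,d=rays(n,px,m); return p+d*((z-p[2])/d[:,2])[:,None]
def proj(n,P,m=None):
    m=m or imaging.camera_model(n)
    q=(np.atleast_2d(P)-m["position"])@R.from_euler("xyz",m["rotation"]).as_matrix()@F
    return cv2.projectPoints(q[:,None],np.zeros(3),np.zeros(3),m["K"],np.array([m["k1"],0,0,0.]))[0][:,0]
E
python3 - <<'E'
from h import *
print(proj("scene",[[0,0,0],[224,-502,231],[400,0,0]]))
print(onz("scene",[[203,226],[247,283],[212,272]],0))
E
```

```text
[[341.19156184 124.55795523]
 [152.64939444  93.80415333]
 [318.54664027 223.79003279]]
[[ 472.6548034  -315.42869894    0.        ]
 [ 622.32795519 -148.14352303    0.        ]
 [ 609.18744385 -247.19858617    0.        ]]
```

View pics/crop0.png

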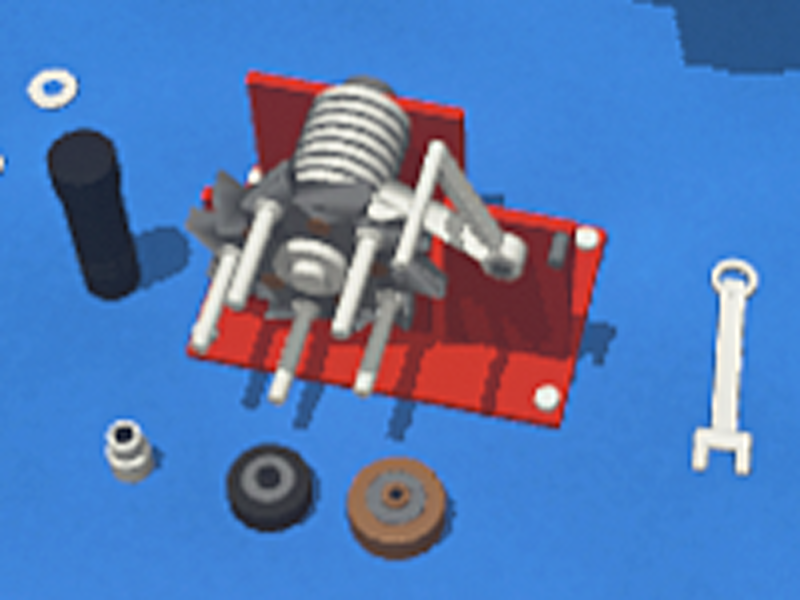

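```bash
cat > loc.py <<'E'
from h import *
def c2p(a): return np.array([180,155])+np.array(a)/4.-0.375
# front left top, front right top, back right top
cor=onz("scene",c2p([[189,348],[560,417],[606,232]]),10)
W=np.array([[35,-90],[35,170],[-130,170]])
bar=onz("scene",c2p([[437,147],[402,263]]),229.6)
Wb=np.array([[-7,80.7],[82,80.7]])
print(cor);print(bar)
def fit(W,P):
    W=np.array(W,float);P=np.array(P)[:,:2];w=W-W.mean(0);p=P-P.mean(0)
    th=np.arctan2((w[:,0]*p[:,1]-w[:,1]*p[:,0]).sum(),(w*p).sum())
    c,s=np.cos(th),np.sin(th);Rm=np.array([[c,-s],[s,c]]);t=P.mean(0)-Rm@W.mean(0)
    return th,t,(W@Rm.T+t-P)
for a,b in((W,cor),(Wb,bar),(np.r_[W,Wb],np.r_[cor,bar])):
    print(fit(a,b))
E
python3 loc.py
```

```text
[[ 515.2524841  -232.3498199    10.        ]
 [ 518.1951962    24.74286768   10.        ]
 [ 361.88194094   28.80769464   10.        ]]
[[480.54389355 -62.77179362 229.6       ]
 [566.50062262 -64.20376012 229.6       ]]
(np.float64(-0.025018337997709576), array([ 483.01897089, -143.4073219 ]), array([[ 0.50411827, -1.90488768],
       [ 4.06549549,  0.92105975],
       [-4.56961377,  0.98382793]]))
(np.float64(-0.0166576144412933), array([ 484.68325332, -143.55194931]), array([[-1.51546176,  0.02524631],
       [ 1.51546176, -0.02524631]]))
(np.float64(-0.02431021966602993), array([ 483.47566606, -143.33772679]), array([[ 1.02513593, -1.81208768],
       [ 4.40245839,  1.01840025],
       [-4.23553234,  0.96436445],
       [-2.10451764,  0.28037646],
       [ 0.91245567, -0.45105348]]))
```

```bash
cat >> h.py <<'E'
YAW=-0.022; O=np.array([483.6,-143.4])
def w2(x,y,z):
    c,s=np.cos(YAW),np.sin(YAW); return np.array([O[0]+c*x-s*y,O[1]+s*x+c*y,z])
def winv(P):
    c,s=np.cos(YAW),np.sin(YAW);d=np.array(P)[:2]-O; return np.array([c*d[0]+s*d[1],-s*d[0]+c*d[1],P[2]])
def st(l=""):
    s=bot.get_state();print(l,"t%.2f"%s["t"],"w",winv(s["tcp_pos"]).round(1),"F",s["contact_force"].round(1),"op %.2f"%s["opening"]);return s
def snap(n,name):
    im=imaging.capture(n);cv2.imwrite(f"pics/{name}.png",im);return im
E
python3 - <<'E'
from h import *
for yw in (np.pi/2+YAW,-np.pi/2+YAW):
  for p in ((55,40,300),(55,-55,145),(55,225,190)):
    q=solve_ik(w2(*p),[np.pi,0,yw]);print(None if q is None else np.round(q,2))
E
```

```text
[-0.33  0.29 -0.07  1.21  0.    1.27]
[-0.48  0.44 -0.26  0.88  0.    1.11]
[ 0.01  0.36 -0.26  0.96  0.    1.61]
[-0.33  0.29 -0.07  1.21  0.   -1.87]
[-0.48  0.44 -0.26  0.88  0.   -2.03]
[ 0.01  0.36 -0.26  0.96  0.   -1.54]
```

Run:
```python
from h import *
bot.grip(0.0,20)
p=bot.get_state()["tcp_pos"];bot.movel([p[0],p[1],310],max_speed=200)
bot.move_ptp(w2(55,30,310),[np.pi,0,np.pi/2+YAW])
st()
print(imaging.camera_model("wrist"))
snap("scene","scene1");snap("wrist","wrist1");im=snap("side","side1")
```

```text
t3.27 w [ 54.8  29.1 309.9] F [ 0.3 -0.1  0.4] op 0.00
{'K': array([[398.11355283,   0.        , 320.05706664],
       [  0.        , 398.11355283, 244.90147993],
       [  0.        ,   0.        ,   1.        ]]), 'k1': -0.07422816600220151, 'position': array([541.08874395, -33.61007761, 452.29174137]), 'rotation': array([-0.32467941,  0.00145276, -0.02540474])}
```

View pics/wrist1.png

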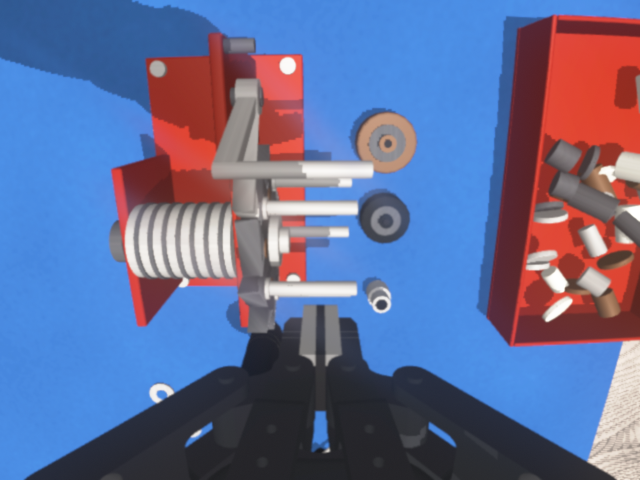

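View pics/scene1.png

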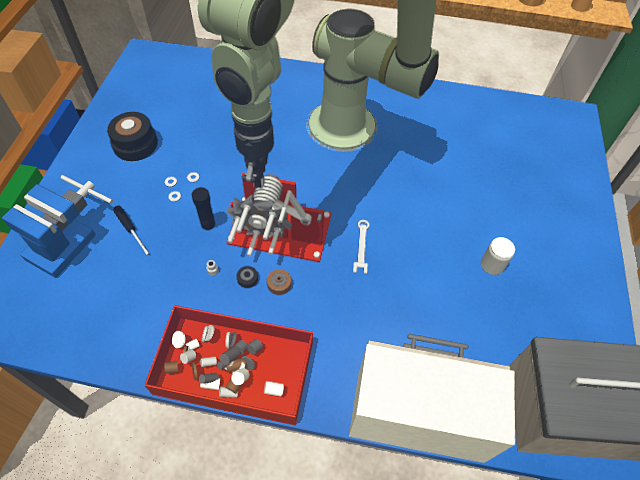

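View pics/side1.png

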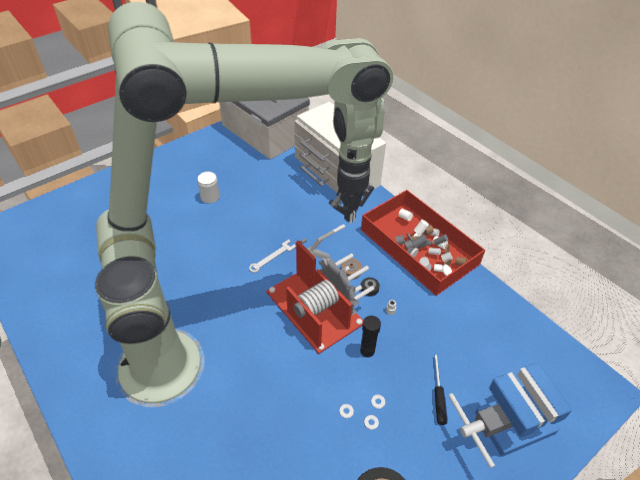

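The wrist view shows the bar from (215,170) to (372,170), with pin tips at (357,208) and (357,289). The wrist camera gives a second, independent location.

Run:
```python
from h import *
m={'K': np.array([[398.11355283,0,320.05706664],[0,398.11355283,244.90147993],[0,0,1.]]),'k1':-0.07422816600220151,'position':np.array([541.08874395,-33.61007761,452.29174137]),'rotation':np.array([-0.32467941,0.00145276,-0.02540474])}
for l,px,z in (("bar",[(216,170),(372,170)],229.6),("pinL",[(265,289),(357,289.5)],155),("pinR",[(265,208),(357,208.5)],144),
  ("plate",[(303,54),(146,58)],10)):
    print(l,[winv(p).round(1) for p in onz("w",px,z,m)])
for q in (-.12,-.06,0):
  a=np.radians(-26)+q
  print(q,[ (56*np.sin(b),105+56*np.cos(b)) for b in (a,a+np.radians(72))])
im=cv2.imread("pics/wrist1.png");cv2.imwrite("pics/w1c.png",cv2.resize(im[130:330,190:390],None,fx=3,fy=3,interpolation=cv2.INTER_CUBIC))
```

```text
bar [array([ -3.6,  80.5, 229.6]), array([ 83.6,  80. , 229.6])]
pinL [array([  9. , -27.1, 155. ]), array([ 84.4, -27.7, 155. ])]
pinR [array([ 10.6,  38.3, 144. ]), array([ 83.7,  37.7, 144. ])]
plate [array([ 37.1, 168.7,  10. ]), array([-126.8,  168.2,   10. ])]
-0.12 [(np.float64(-30.397655647630398), np.float64(152.0317183518536)), (np.float64(35.33643002681334), np.float64(148.44348872915393))]
-0.06 [(np.float64(-27.522746016239108), np.float64(153.76985187311516)), (np.float64(37.877889171792305), np.float64(146.24639998702213))]
0 [(np.float64(-24.548784220188335), np.float64(155.33246659275335)), (np.float64(40.28302881896446), np.float64(143.90086874570386))]
```

View pics/w1c.png

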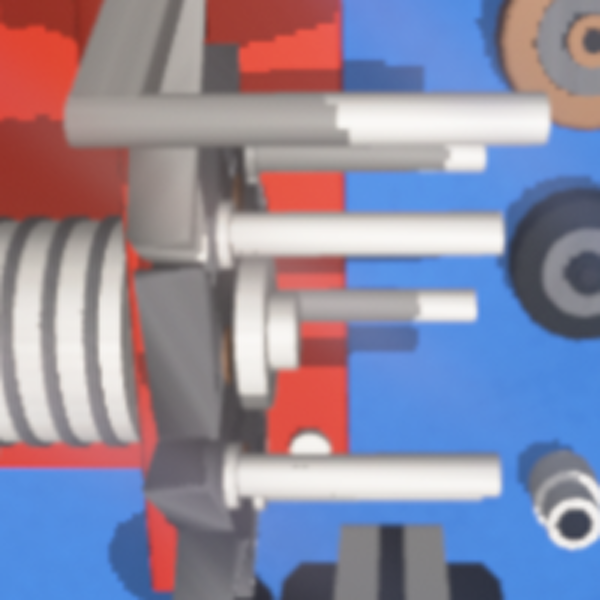

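Run:
```python
from h import *
bot.movel(w2(55,46,310));bot.movel(w2(55,46,214)); st()
print(bot.movel(w2(55,85,214),max_speed=25,threshold=1.5)); st("contact")
bot.movel(w2(55,110,216),max_speed=50); st()
bot.movel(w2(55,138,218),max_speed=50); st()
snap("scene","scene2");snap("wrist","wrist2")
```

```text
t4.47 w [ 55.5  45.6 214.8] F [ 0.6 -0.2  0.7] op 0.00
True
contact t5.41 w [ 54.9  68.3 213.8] F [ 0.8 -0.9  0.5] op -0.00
 t6.40 w [ 55.  109.9 215.9] F [-1.2 -0.7 -1.3] op -0.00
 t7.11 w [ 55.  138.2 218. ] F [0.1 0.3 0.3] op 0.00
```

View pics/wrist2.png

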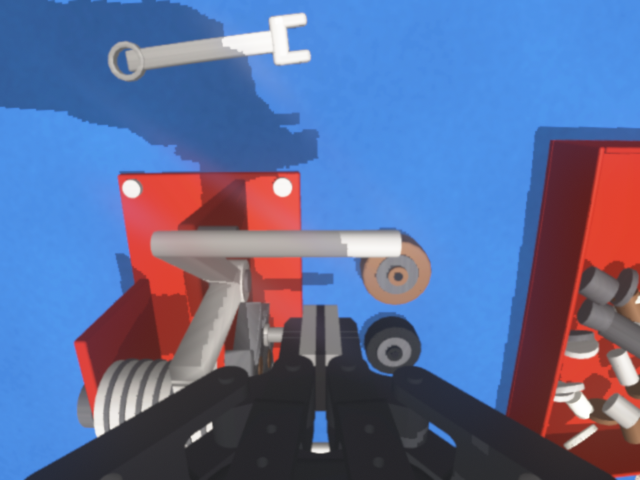

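The bar is at row 243, about 65 px beyond the fingertip, so it seems to have fallen back off the finger. I'll check where it is.

Run:
```python
from h import *
m=imaging.camera_model("wrist")
for z in (207,230,237): print(z,[winv(p).round(1) for p in onz("w",[(155,244),(400,243)],z,m)])
st()
snap("side","side2")
im=cv2.imread("pics/scene2.png");cv2.imwrite("pics/s2c.png",cv2.resize(im[155:305,180:380],None,fx=4,fy=4,interpolation=cv2.INTER_CUBIC))
```

```text
207 [array([-13.2, 168.7, 207. ]), array([ 87.3, 169. , 207. ])]
230 [array([ -2.9, 176.4, 230. ]), array([ 82.5, 176.6, 230. ])]
237 [array([2.000e-01, 1.787e+02, 2.370e+02]), array([ 81.1, 178.9, 237. ])]
 t7.21 w [ 55.  137.9 218. ] F [ 0.5 -0.1  0.5] op -0.00
```

View pics/s2c.png

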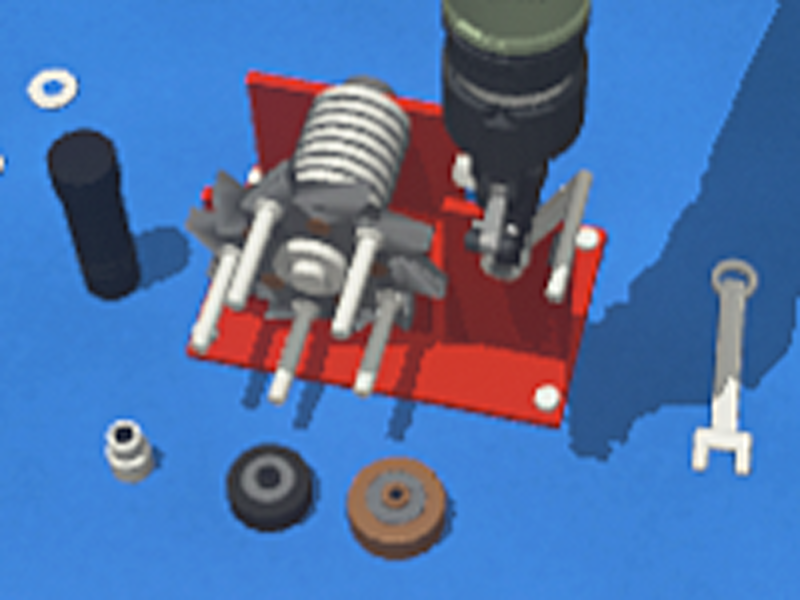

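It was photographed mid-fall, at y≈174 and past tipping. I'll retract and check that it stays.

Run:
```python
from h import *
bot.movel(w2(55,125,300)); bot.movel(w2(55,60,300)); st()
m=imaging.camera_model("wrist");im=snap("wrist","wrist3");print({k:np.array(v).tolist() for k,v in m.items()})
sc=snap("scene","scene3");cv2.imwrite("pics/s3c.png",cv2.resize(sc[155:305,180:380],None,fx=4,fy=4,interpolation=cv2.INTER_CUBIC))
```

```text
t8.54 w [ 54.6  60.3 299.4] F [-0.   0.7 -0.6] op 0.00
{'K': [[398.1135528287078, 0.0, 320.057066640165], [0.0, 398.1135528287078, 244.90147993205537], [0.0, 0.0, 1.0]], 'k1': -0.07422816600220151, 'position': [541.859869065186, -2.4728267249047944, 441.8521193983151], 'rotation': [-0.32408452318527514, 0.0037637654516968766, -0.024538987153812836]}
```

View pics/wrist3.png

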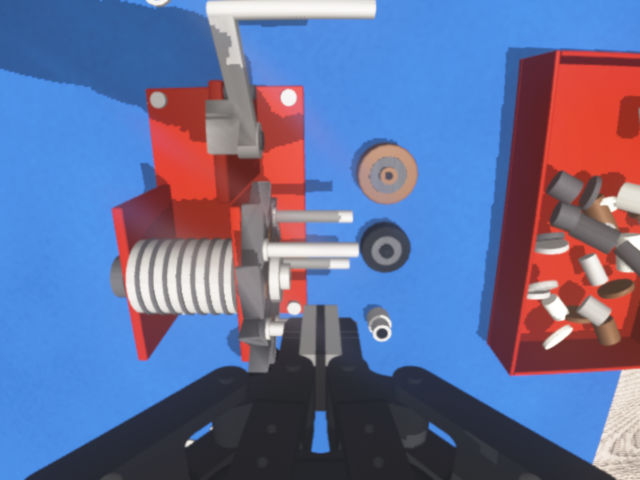

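View pics/s3c.png

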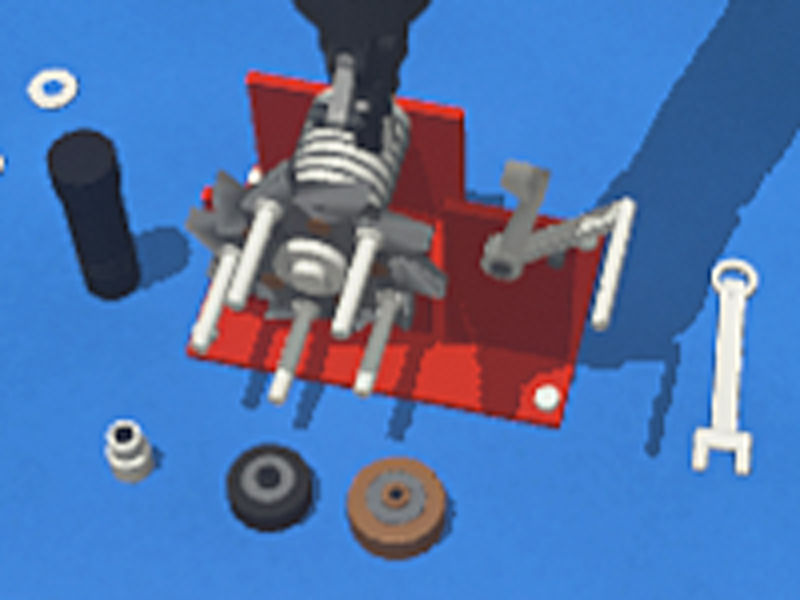

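The pawl rests at its stop: the bar runs from (625,205) to (600,323) in the crop, and the wheel hasn't moved. Next I'll push the wheel.

Run:
```python
from h import *
bot.movel(w2(55,-54,300),max_speed=200);bot.movel(w2(55,-54,144)); st()
print(bot.movel(w2(55,-25,144),max_speed=20,threshold=2.5)); s=st("contact")
y0=winv(s["tcp_pos"])[1]
bot.movel(w2(55,y0+24,145),max_speed=30); st("pushed")
m=imaging.camera_model("wrist");np.save("m4.npy",m,allow_pickle=True);snap("wrist","wrist4")
sc=snap("scene","scene4");cv2.imwrite("pics/s4c.png",cv2.resize(sc[155:305,180:380],None,fx=4,fy=4,interpolation=cv2.INTER_CUBIC))
```

```text
t10.55 w [ 55.7 -54.1 144.9] F [0.7 0.3 0.4] op -0.00
True
contact t11.28 w [ 54.9 -43.  143.8] F [ 0.4 -0.5  0.9] op -0.00
pushed t12.23 w [ 55.7 -20.  145.5] F [ 0.4 -4.9  3.5] op -0.01
```

View pics/wrist4.png

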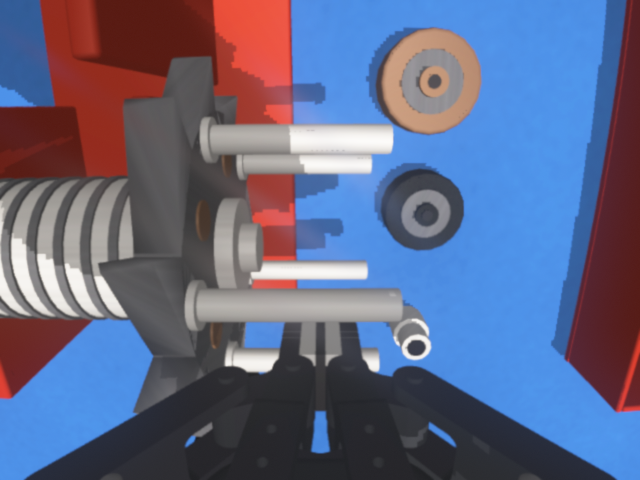

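View pics/s4c.png

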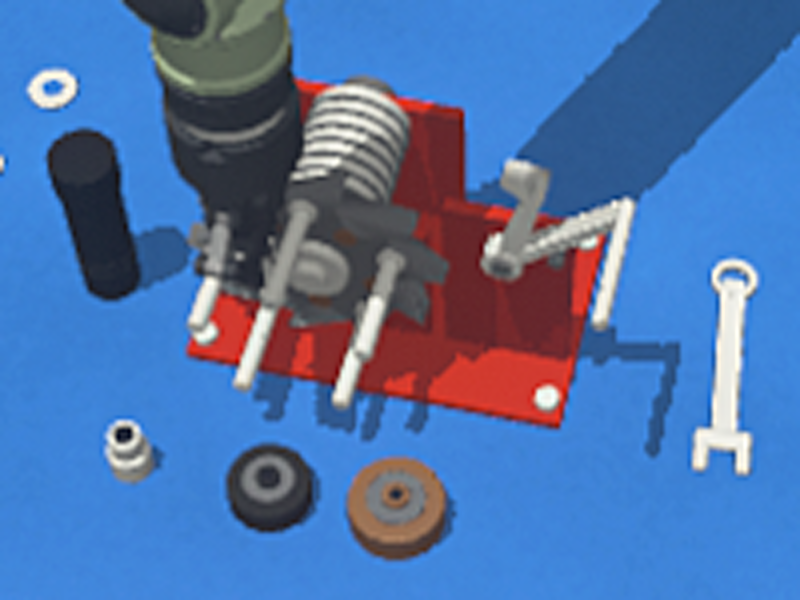

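```bash
cat > wq.py <<'E'
from h import *
def wq(px,m,k):
    # k: index of pin (0 push pin, 1 next to +y); iterate height
    q=.3
    for _ in range(20):
        z=105+56*np.cos(np.radians(-26+72*k)+q); y=winv(onz("w",[px],z,m)[0])[1]
        # intersect ray with circle via simple update
        q+=0.7*((np.arctan2(y,z-105)-np.radians(-26+72*k))-q)
    return q,y,z,np.hypot(y,z-105)
E
python3 - <<'E'
from wq import *
m=np.load("m4.npy",allow_pickle=True).item()
for px,k in (((400,305),0),((250,304),0),((390,139),1),((220,139.5),1)): print(px,wq(px,m,k), winv(onz("w",[px],160,m)[0]))
E
```

```text
(400, 305) (np.float64(0.39261185926508146), np.float64(-3.4235935458632163), np.float64(160.89525030996026), np.float64(55.9999999998249)) [ 84.17169359  -3.88733793 160.        ]
(250, 304) (np.float64(0.40177943168217156), np.float64(-2.9110331027833025), np.float64(160.9242870876329), np.float64(55.9999999998704)) [ 30.39208361  -3.38619188 160.        ]
(390, 139) (np.float64(0.3674519817428792), np.float64(51.68331398478712), np.float64(126.86506813036138), np.float64(56.11814455945097)) [ 77.553591    53.86421546 160.        ]
(220, 139.5) (np.float64(0.3710083948900882), np.float64(51.77072604819634), np.float64(126.6840529883404), np.float64(56.12847966548309)) [ 24.26219901  53.94299211 160.        ]
```

The pin and the fingertip agree at q≈0.39, with an offset of 17 mm = 6 + 11. The target of q≈0.565 puts the finger at y≈-10.5.

Run:
```python
from wq import *
bot.movel(w2(55,-9.8,146),max_speed=20); s=st("pushed")
bot.dwell(0.2); s=st()
bot.movel(w2(55,-30,146),max_speed=60)
bot.movel(w2(55,-30,260)); 
m=imaging.camera_model("wrist");np.save("m5.npy",m,allow_pickle=True);snap("wrist","wrist5");st()
```

```text
pushed t12.94 w [ 55.5 -10.  146.1] F [ 1.5 -5.1  2.2] op 0.00
 t13.14 w [ 55.4 -10.  146.1] F [ 2.1 -4.1  1. ] op 0.00
 t14.58 w [ 54.3 -29.6 258.8] F [-0.2 -0.6 -0. ] op 0.00
```

View pics/wrist5.png

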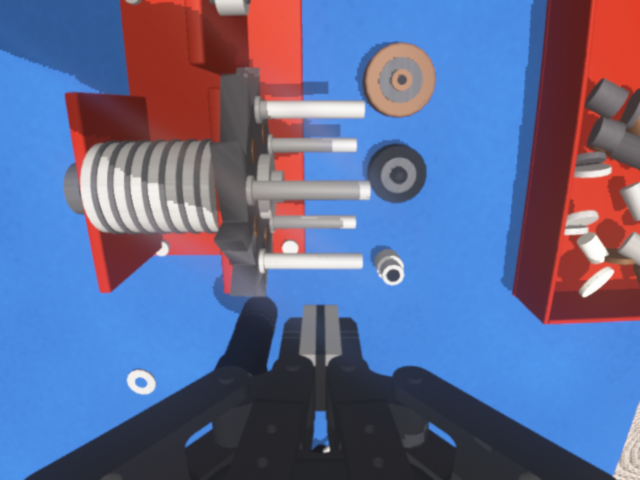

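Run:
```python
from wq import *
m=np.load("m5.npy",allow_pickle=True).item()
for px,k in (((365,190.5),0),((260,189.5),0),((360,109.5),1),((270,109),1),((360,261.5),-1),((270,261.5),-1)): print(px,wq(px,m,k))
bot.movel(w2(55,-30,300),max_speed=200);bot.movel(w2(55,160,310),max_speed=200);bot.movel(w2(55,232,300),max_speed=200)
st(); snap("scene","scene6"); 
sc=snap("scene","scene6");cv2.imwrite("pics/s6c.png",cv2.resize(sc[155:305,180:380],None,fx=4,fy=4,interpolation=cv2.INTER_CUBIC))
```

```text
(365, 190.5) (np.float64(0.5669342393522021), np.float64(6.322811897209244), np.float64(160.64190911289955), np.float64(56.00000000013987))
(260, 189.5) (np.float64(0.5796325982138276), np.float64(7.028844073892533), np.float64(160.5571359143352), np.float64(56.000000000169706))
(360, 109.5) (np.float64(0.4567189908609293), np.float64(53.960733120170225), np.float64(122.29027312872977), np.float64(56.66316496395441))
(270, 109) (np.float64(0.47635909180470615), np.float64(54.46838352033512), np.float64(121.26779970292156), np.float64(56.84580996425936))
(360, 261.5) (np.float64(0.21105778000023864), np.float64(-59.83758877128176), np.float64(109.19163866581255), np.float64(59.98422179761741))
(270, 261.5) (np.float64(0.21112968163666612), np.float64(-59.832385262317096), np.float64(109.1956151813768), np.float64(59.97930904010598))
 t16.55 w [ 55.1 231.2 299.9] F [-0.8  0.5  0.8] op 0.00
```

View pics/s6c.png

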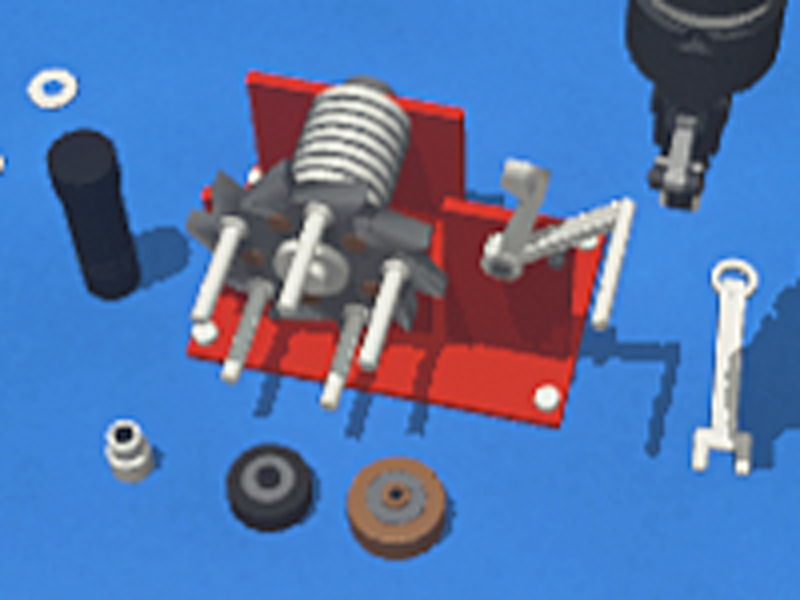

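The pin points at the top give q≈0.57 from both the push reading and the wrist image. The side pins are ill-conditioned for this. The pawl is still at its stop, so I'll tip it back down.

Run:
```python
from wq import *
bot.movel(w2(55,231,188)); st()
print(bot.movel(w2(55,200,188),max_speed=30,threshold=1.5)); s=st("contact")
bot.movel(w2(55,180,205),max_speed=50); st()
bot.movel(w2(55,146,217),max_speed=50); st()
bot.dwell(0.5)
bot.movel(w2(55,160,300)); 
sc=snap("scene","scene7");cv2.imwrite("pics/s7c.png",cv2.resize(sc[155:305,180:380],None,fx=4,fy=4,interpolation=cv2.INTER_CUBIC))
```

```text
t17.55 w [ 55.7 230.8 188.8] F [-0.5  0.5  0. ] op 0.00
True
contact t18.23 w [ 54.9 211.4 187.8] F [ 0.   0.2 -0.3] op -0.00
 t19.11 w [ 54.8 179.9 204.8] F [ 0.9 -0.3 -0.3] op 0.00
 t19.98 w [ 54.9 146.  216.9] F [0.5 0.  0.1] op 0.00
```

View pics/s7c.png

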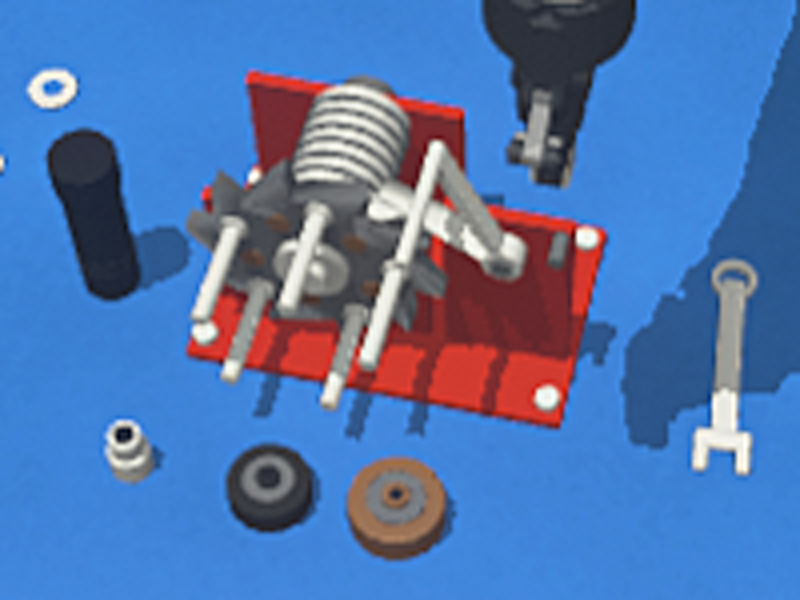

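The bar is back at (437,147)–(402,263), the same as at the start. I'll verify from the first wrist viewpoint.

Run:
```python
from wq import *
bot.movel(w2(55,100,310));bot.movel(w2(55,30,310)); st()
m=imaging.camera_model("wrist");im=snap("wrist","wrist8")
print(m["position"],m["rotation"])
a=cv2.imread("pics/wrist1.png")
cv2.imwrite("pics/cmp.png",np.hstack([cv2.resize(i[70:330,190:390],None,fx=2,fy=2) for i in (a,im)]))
# scene change in loose things
d=cv2.absdiff(cv2.imread("pics/scene0.png"),cv2.imread("pics/scene7.png")).max(2)
for n,(u,v,w,h) in dict(castors=(235,264,60,32),socket=(204,258,18,20),torch=(190,184,26,48),tin=(480,234,38,45),screwdriver=(112,203,40,55)).items(): print(n,(d[v:v+h,u:u+w]>40).sum())
```

```text
t22.42 w [ 54.9  30.7 309.9] F [-0.1  0.9  0.1] op 0.00
[541.7054645  -32.09184873 452.32043909] [-0.32397543  0.00599864 -0.02377367]
castors 4
socket 0
torch 0
tin 0
screwdriver 0
```

View pics/cmp.png

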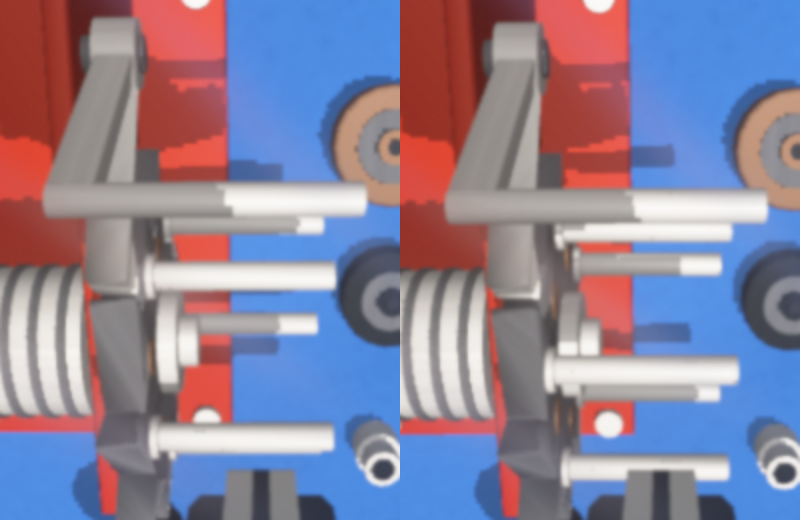

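Run:
```python
from wq import *
m=imaging.camera_model("wrist")
print([wq((u,255),m,0)[:2] for u in (275,355)], [winv(p).round(1) for p in onz("w",[(216,173.5),(372,173.5)],229.6,m)])
bot.sign_off(); st()
```

```text
[(np.float64(0.5697209549940957), np.float64(6.4778453239951945)), (np.float64(0.5708477129324444), np.float64(6.540516064698571))] [array([ -4.2,  80.3, 229.6]), array([ 83.2,  80.1, 229.6])]
the job is handed in; nothing more can be done
the job is handed in; nothing more can be done
```

The winch is let out by one notch and the job is handed in, at about 22.5 s on the robot's clock. With the closed fingertips I tipped the pawl over to its stop, where it stayed by itself. I then pushed the wheel back with the push pin, at about 5 N, and tipped the pawl down again.

**Last checks:**
- **Wheel:** the push pin reads about 0.57 rad, inside the 0.40–0.66 range.
- **Pawl:** the bar is back at winch y 80 mm. That matches its starting reading (80.0–80.5 mm), so the pawl is fully home.
- **Loose things:** the before/after scene pictures showed no change around the torch, socket, screwdriver and tin. The castor area differed by only 4 pixels. I did not run that comparison on the spanner; it only looked unmoved in the pictures.
- **Robot:** it was clear above the winch at hand-in, touching nothing.

**Disagreement:** after the push, the two side pins gave lower wheel readings (0.21 and 0.46–0.48). The image fixes the angle poorly that far round, so I relied on the top pin. The fingertip position and the tooth positions agreed with it.

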